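Gauge the worn whetstone

TASK

Check how much is left of the worn whetstone, the thinner of the two. Lay it flat in the bamboo stone holder, down between the rubber corner grips. The height gauge lies on its back: at some point before you measure with it, stand it on its own two legs on the bare worktop and let go of it, so that its sprung foot settles at zero. Then lower it gently astride the middle of the stone in the holder, both legs down on the board on either side and the foot on the stone, and leave it standing there to be read. Do not disturb the thicker stone or knock over or push away the bottle and the jug that stand by the holder.

Things in the scene. Friction and masses are not known exactly. Their poses are not given: they have to be found in the camera images.
- worn_stone: The thinner of two loose whetstones: a block 150 x 50 x 20 mm of two layers (lower one reddish, 16 mm; upper one grey, only 4 mm left), about 0.33 kg. It lies flat near the worktop's front edge, in a row with the other stone and the gauge, in any order. Origin: centre of its underside. x along its length, y across its width, z up.
- new_stone: The thicker whetstone, 150 x 50 x 32 mm, same two layers (upper one 16 mm), about 0.53 kg, lying flat in the same row. Not to be moved. Origin: centre of its underside, x along its length, z up. (To the right of the row, the side of a tall cupboard rises to the ceiling 0.45 m to the right of the robot's axis.)
- holder_deck (a point): Centre of the top face of the stone holder, a bamboo board 206 (x) x 112 mm fixed on the worktop, top 18 mm up, grey pad let in; x along its length, z up. Black rubber grips 9 mm high at each end (an end bar and two ears 22 mm long) enclose a bed of 156 x 56 mm centred here, 3 mm to spare round a stone. Within 68 mm of the centre along x the board is flat and free out to its long edges.
- gauge: Bridge height gauge, 0.33 kg, 126 mm tall. Two steel legs 40 (x) x 14 (y) x 44 mm, inner faces 62 mm apart, under a cross bar 40 (x) x 90 (y) mm; neck; black head. z runs from legs to head, -x is its front (scale). Origin: on its axis, 60 mm above the leg bottoms. Starts on its back, z level to the robot's left, origin 20 mm above the worktop. Stands steadily alone, even with foot pushed in.
- gauge_foot (a joint): Sprung foot of the gauge, a steel disc 22 mm across on its z axis between the legs. At 0 (free) it hangs 6 mm below the leg bottoms; grows in m as it is pushed in, to 0.036. Legs and foot on one flat surface: 0.006 (scale zero); legs on a board and foot on a 20 mm stone on that board: 0.026. Soft spring, 0.5 N at 0 to 1.4 N at 0.036, less than the gauge's weight.
- oil_bottle: Round swing-top oil bottle, 64 mm across, 240 mm tall, standing off one end of the holder, its centre about 150 mm from the holder's centre. Not to be knocked over or pushed away. Origin: centre of its underside.
- jug: Small red jug with a ring handle, 69 x 88 mm, 178 mm tall, standing off the other end of the holder, its centre about 150 mm from the holder's centre. Not to be knocked over or pushed away. Origin: centre of its underside.
- gauge_head (a point): Centre of the gauge's head, a black block 40 (x) x 52 (y) x 48 (z) mm with flat sides, 42 mm from the gauge's origin (102 mm from the leg bottoms) along its z; the place to hold the gauge, firmly, as its weight lies some 44 mm nearer the legs. Axes as those of the gauge.

How it is judged:
By the outcome, as a careful person would: the job done as asked, in the order asked, and still so for the second after the job is handed in, with the robot touching nothing.
It also fails if it takes over 72 s, if anything falls off the work surface, if the arm or the gripper's body presses on something with over 40 N, if the wrist force passes 120 N, or if a joint passes its speed limit or range.

ROBOT

A 6-joint arm with a two-finger parallel gripper is mounted at the origin on a cart in front of the work surface, level with it; the furniture and walls round the work are solid. World frame = base frame: x ahead of the robot, y to its left, z up, the work surface at z = 0. Lengths are in m, angles in rad, forces in N, time in s.
With the tool pointing down it reaches from about 0.25 to 0.8 m from the base axis. Payload 8.5 kg.
Tool frame: the origin (TCP) lies midway between the tips of the shut fingers; the grasp point (between the pads) lies ctrl.grip_depth behind it (ctrl.grip_depth is the distance from the TCP to the grasp point, in m); z points along the fingers, y is the line along which they close (so a half turn about z gives the same grasp; the last joint's range is limited). The gripper opens to 85 mm and grips with 20 to 120 N. Pads are 22 mm wide; open, the fingers measure 114 mm over their backs; the gripper's body (76 mm by 85 mm) begins 54 mm behind the grasp point. The pads swing forward as they close: fully open they stand 13 mm farther back than shut.
Start: joints at [1.228, 0.238, -0.013, 1.319, 0, 1.571], TCP at [0.176, 0.494, 0.231] pointing down, gripper open.
Joint ranges: [-2.66, 2.66], [-1.03, 1.9], [-1.14, 1.46], [-1.82, 2.27], [-1.45, 1.34], [-3.14, 3.14]. Speed limits (rad/s): [2.22, 2.22, 2.79, 3.14, 3.14, 3.14].

INTERFACE

Orientations are given as a unit quaternion [w, x, y, z].
In Python, from rig import ctrl, viewer gives the robot as it stands.
- The arm moves only by the tool drive_tool, never from a script. Its argument "rows" is one flat list of numbers, 7 for each row, row after row: the opening, from 0 (shut) to 1 (fully open), then the shift along the tool's x, y, z in units of 30 mm (1.0 is 30 mm), then the turn, a rotation vector about the tool's x, y, z in rad. A call has 1 to 8 rows; each row shifts and turns the commanded pose from where the row before left it, along the tool's axes as they then stand; what a row does not reach is not made up. A row lasts 1/10 s, in which the tool goes at most 50 mm and 8.59 degrees, less where a joint would pass 70% of its speed; a pose out of reach is approached as far as the arm can. A call is refused whole if a number of a shift passes 1 or a number of a turn 0.15, either way. A call with a gripper value outside its range is refused whole. The fingers move at their own pace and stop on an object; the grip force is fixed at half the most. Time passes only in rows, so rows that do not move let the fingers close. It gives the time, the measured TCP pose, the force, the opening and the grip force at its end, in the units of the state.
- ctrl.read_state(): the state, without advancing time (a new reading comes with each control period).
- viewer.camera(name): name is "scene" or "top" or "wrist"; returns a dict with "color" (400x640x3 uint8, blue, green, red), "vertical_fov" (degrees; the focal length in pixels is half the picture's height over the tangent of half this angle, whatever the lens; pixels are square), "cx", "cy" (the principal point, pixels), "T" (4x4, takes a point from camera to world coordinates). Camera axes: x right, y down, z forward; pixel columns grow to the right and rows downward; lengths in m; the calibration is good to about 2 mm. A picture is of the moment at which its call begins. There is no depth.
- ctrl.hand_in(): hands the job in; it is judged then, once.
Trained networks look in the newest picture that a camera, given by its name, has taken for a name from the list of things; names that differ only in an ending like _2 or _b are one class to them, and where a whole thing is asked for, a point or a joint stands for the part that bears it (a point fixed in the world has none). Each returns a list of dicts, best first, with "conf" (0 to 1); they miss things now and then, are a little off and sometimes report something else, mostly with a low value. They report only what shows in the picture. A call takes as long as a camera call.
- viewer.spot_in(camera, label): "bbox" ([left, top, right, bottom] in pixels, round what is visible of it).
The state is a dict: "time": time; "q": joint angles; "qvel": joint speeds; "joint_efforts": joint torques, N m; "tcp_pos": TCP position; "tool_rot": TCP orientation; "force": force on the tool from outside, world axes, zero at the start; "torque": the same for the moment, N m; "width": finger opening in m; "gripper_force": force on a finger pad.
Only numpy, scipy, OpenCV 4.12 (cv2) and the standard library are available. Lean on these libraries where they do the work, as an engineer would, in place of code of your own. Each camera call takes 0.05 s, during which the arm holds its last target. There are 200 camera calls.

## Working session

There is one attempt and no reset: what is moved stays moved. The work goes in short steps, Python scripts to look and compute and a tool call to move; the robot and the scene stay as the last step left them, time stands still between calls to the robot, and variables do not carry over. Pictures are saved under pics/ and viewed, at most 10 in all, crops included, and the job is handed in when it is done.

Besides the shell and the picture viewer there is one more tool, called after ">>>" by a JSON object that holds its "method" and its "body". drive_tool: Moves the arm, as the interface text tells. Its arguments: {"type":"object","properties":{"rows":{"type":"array","items":{"type":"number"}}},"required":["rows"]}

```bash
mkdir -p pics; cat > h.py <<'E'
import numpy as np, cv2
from rig import ctrl, viewer
from scipy.spatial.transform import Rotation as R
def shot(cam,fn=None):
    d=viewer.camera(cam)
    if fn: cv2.imwrite('pics/'+fn,d['color'])
    return d
def f(d): return 200/np.tan(np.radians(d['vertical_fov'])/2)
def unproj(d,uv,z):
    uv=np.atleast_2d(uv).astype(float); T=np.array(d['T'])
    r=np.c_[(uv[:,0]-d['cx'])/f(d),(uv[:,1]-d['cy'])/f(d),np.ones(len(uv))]@T[:3,:3].T
    return T[:3,3]+r*((z-T[2,3])/r[:,2])[:,None]
def proj(d,p):
    T=np.array(d['T']); q=(np.atleast_2d(p)-T[:3,3])@T[:3,:3]
    return np.c_[q[:,0]/q[:,2]*f(d)+d['cx'],q[:,1]/q[:,2]*f(d)+d['cy']]
E
python3 - <<'E'
from h import *
print(ctrl.grip_depth, ctrl.read_state())
for c in ['top','scene','wrist']:
    d=shot(c,c+'0.png'); print(c,f(d),d['cx'],d['cy'],np.round(d['T'],3).tolist())
    for l in ['worn_stone','new_stone','gauge','oil_bottle','jug']:
        print(l,[(np.round(x['bbox']).tolist(),round(x['conf'],2)) for x in viewer.spot_in(c,l)[:2]])
a=cv2.imread('pics/top0.png');
E
```

```text
0.0187 {'time': 0.0, 'q': array([ 1.22799505e+00,  2.38804128e-01, -1.42522804e-02,  1.31922417e+00,
        2.48148472e-05,  1.57079528e+00]), 'qvel': array([-6.05520886e-04,  4.50869640e-04,  1.77183246e-03, -1.17116931e-05,
       -1.85214340e-03,  4.11347804e-04]), 'joint_efforts': array([-2.86237082e-04, -5.38784087e+01,  3.46429253e+01,  1.82616315e-02,
        1.13601009e-04,  3.17761510e-05]), 'tcp_pos': array([0.17631654, 0.49405622, 0.23066616]), 'tool_rot': array([-1.38805205e-04,  1.70562076e-01,  9.85346653e-01, -7.29136623e-04]), 'force': array([-0.25239146,  0.78123987,  0.2452086 ]), 'torque': array([0.00792195, 0.02137677, 0.0103359 ]), 'gripper_force': 0.0, 'width': 0.08575486123743496}
top 476.70770631663527 321.2964940759966 201.76283170347648 [[-0.013, -0.898, 0.44, -0.008], [-1.0, 0.013, -0.003, -0.022], [-0.003, -0.44, -0.898, 1.267], [0.0, 0.0, 0.0, 1.0]]
worn_stone [([211.0, 244.0, 264.0, 278.0], 0.94), ([352.0, 125.0, 376.0, 178.0], 0.63)]
new_stone [([294.0, 246.0, 351.0, 276.0], 0.96)]
gauge [([387.0, 240.0, 437.0, 282.0], 0.84)]
oil_bottle [([349.0, 125.0, 373.0, 179.0], 0.62)]
jug [([244.0, 170.0, 274.0, 217.0], 0.83)]
scene 515.1413026641628 314.0057237621239 203.2075024680644 [[0.485, -0.441, 0.755, -0.474], [-0.874, -0.231, 0.427, -0.607], [-0.014, -0.867, -0.498, 0.738], [0.0, 0.0, 0.0, 1.0]]
worn_stone [([191.0, 210.0, 249.0, 224.0], 0.82)]
new_stone [([262.0, 227.0, 323.0, 258.0], 0.57), ([256.0, 144.0, 282.0, 206.0], 0.51)]
gauge [([349.0, 248.0, 415.0, 294.0], 0.78)]
oil_bottle [([364.0, 126.0, 390.0, 210.0], 0.93)]
jug [([256.0, 144.0, 282.0, 204.0], 0.64), ([284.0, 193.0, 364.0, 220.0], 0.41)]
wrist 337.1133922332005 318.420148073587 203.7551535877548 [[0.336, 0.9, 0.279, 0.105], [0.942, -0.32, -0.101, 0.519], [-0.001, 0.297, -0.955, 0.374], [0.0, 0.0, 0.0, 1.0]]
worn_stone []
new_stone []
gauge []
oil_bottle []
jug []
```

View pics/top0.png

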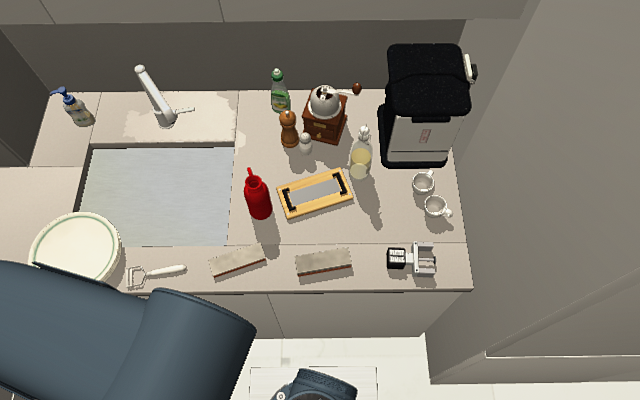

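View pics/scene0.png

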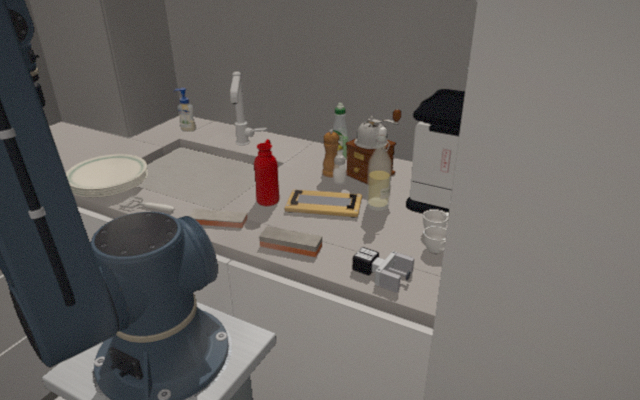

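```bash
cat >> h.py <<'E'
def tool():
    s=ctrl.read_state(); w,x,y,z=s['tool_rot']; return np.array(s['tcp_pos']),R.from_quat([x,y,z,w])
E
python3 - <<'E'
from h import *
d=shot('top'); im=d['color']
for n,uv,z in [('worn',(238,261),.01),('new',(323,262),.016),('gauge head',(397,258),.03),('holder',(315,193),.02),('bottle',(360,175),0),('jug',(261,215),0)]:
    print(n,np.round(unproj(d,uv,z),3))
c=im[150:300,190:450]; cv2.imwrite('pics/c1.png',cv2.resize(c,None,fx=3,fy=3,interpolation=cv2.INTER_CUBIC))
p,r=tool(); w=shot('wrist'); T=np.array(w['T'])
print(r.as_matrix().round(3).tolist(), r.inv().apply(T[:3,3]-p).round(4),(r.as_matrix().T@T[:3,:3]).round(3).tolist())
E
```

```text
worn [[0.429 0.206 0.01 ]]
new [[ 0.421 -0.029  0.016]]
gauge head [[ 0.425 -0.231  0.03 ]]
holder [[ 0.633 -0.008  0.02 ]]
bottle [[ 0.702 -0.146  0.   ]]
jug [[0.573 0.15  0.   ]]
[[-0.942, 0.336, -0.0], [0.336, 0.942, -0.0], [-0.0, -0.0, -1.0]] [ 0.0757 -0.0007 -0.1426] [[0.001, -0.955, -0.297], [1.0, 0.001, -0.001], [0.001, -0.297, 0.955]]
```

View pics/c1.png

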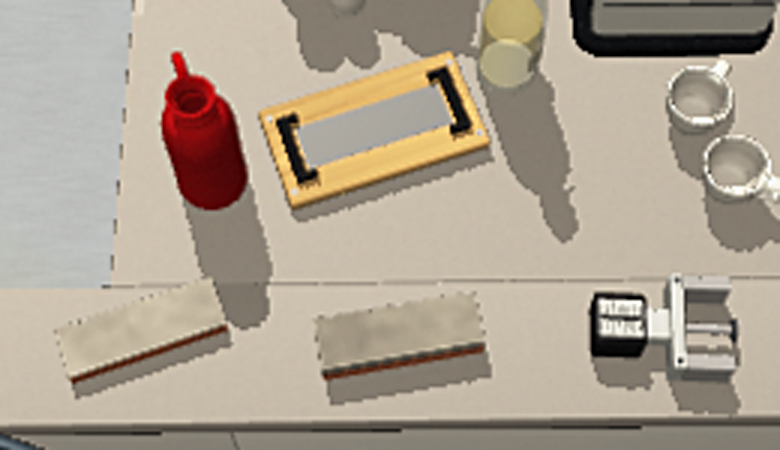

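```bash
python3 - <<'E'
from h import *
d=shot('top')
def q(n,c,z):
    P=unproj(d,(np.array(c)+.5)/3-.5+[190,150],z)[:,:2]
    s=np.linalg.norm(np.roll(P,-1,0)-P,axis=1); v=P[1]-P[0]+P[2]-P[3]
    print(n,P.mean(0).round(4),s.round(3),'dir',np.degrees(np.arctan2(v[1],v[0])).round(1),P.round(3).tolist())
q('holder',[(260,112),(446,52),(489,141),(295,204)],.018)
q('worn',[(55,331),(210,280),(227,324),(72,378)],.02)
q('new',[(315,320),(474,290),(485,345),(323,372)],.032)
q('head',[(592,293),(645,293),(645,353),(592,353)],.04)
w=shot('wrist')
E
```

```text
holder [ 0.6378 -0.0057] [0.197 0.108 0.199 0.107] dir -70.8 [[0.655, 0.106], [0.721, -0.08], [0.62, -0.119], [0.555, 0.07]]
worn [0.4316 0.2081] [0.148 0.047 0.147 0.049] dir -70.7 [[0.43, 0.287], [0.478, 0.147], [0.434, 0.13], [0.385, 0.268]]
new [ 0.4207 -0.0286] [0.148 0.054 0.148 0.05 ] dir -80.2 [[0.433, 0.048], [0.46, -0.098], [0.407, -0.106], [0.383, 0.041]]
head [ 0.4234 -0.2264] [0.048 0.057 0.047 0.057] dir -90.8 [[0.452, -0.205], [0.452, -0.253], [0.395, -0.248], [0.395, -0.2]]
```

```bash
cat >> h.py <<'E'
def down(yawdeg):  # tool pointing down, tool y along yawdeg (mod 180 chosen nearest)
    def mk(a): 
        y=np.array([np.cos(a),np.sin(a),0]); z=np.array([0,0,-1.]); return R.from_matrix(np.c_[np.cross(y,z),y,z])
    _,r=tool(); c=[mk(np.radians(yawdeg+k)) for k in (0,180)]
    return min(c,key=lambda m:(r.inv()*m).magnitude())
def to(p,rt=None):
    p0,r=tool(); print('shift units',(r.inv().apply(np.array(p)-p0)/.03).round(3), 'turn',(r.inv()*rt).as_rotvec().round(3) if rt is not None else '', 'q',ctrl.read_state()['q'].round(2))
E
python3 -c "
from h import *
to([.4316,.2081,.15],down(19.3))"
```

```text
shift units [-11.218  -6.13    2.71 ] turn [-0.     0.     0.891] q [ 1.23  0.24 -0.01  1.32  0.    1.57]
```

>>> {"method": "drive_tool", "body": {"rows": [1,-0.935,-0.511,0.226,0,0,0,1,-0.935,-0.511,0.226,0,0,0,1,-0.935,-0.511,0.226,0,0,0,1,-0.935,-0.511,0.226,0,0,0,1,-0.935,-0.511,0.226,0,0,0,1,-0.935,-0.511,0.226,0,0,0,1,-0.935,-0.511,0.226,0,0,0,1,-0.935,-0.511,0.226,0,0,0]}}

```text
time: 1.9
tcp_pos: [0.3473, 0.3025, 0.177]
tool_rot: [0.0, 0.171, 0.985, 0.0]
force: [1.1, 0.2, 0.1]
width: 0.0856
gripper_force: 0.0
```

>>> {"method": "drive_tool", "body": {"rows": [1,-0.935,-0.511,0.226,0,0,0,1,-0.935,-0.511,0.226,0,0,0,1,-0.935,-0.511,0.226,0,0,0,1,-0.935,-0.511,0.226,0,0,0,1,0,0,0,0,0,0.149,1,0,0,0,0,0,0.149,1,0,0,0,0,0,0.149,1,0,0,0,0,0,0.149]}}

```text
time: 2.7
tcp_pos: [0.4317, 0.2079, 0.1499]
tool_rot: [-0.0, 0.455, 0.89, -0.0]
force: [0.5, 0.6, -0.4]
width: 0.0851
gripper_force: 0.0
```

>>> {"method": "drive_tool", "body": {"rows": [1,0,0,0,0,0,0.149,1,0,0,0,0,0,0.147,1,0,0,0,0,0,0]}}

```text
time: 3.0
tcp_pos: [0.4317, 0.208, 0.15]
tool_rot: [0.0, 0.58, 0.815, -0.0]
force: [-0.3, -0.6, -0.5]
width: 0.0855
gripper_force: 0.0
```

```bash
python3 -c "
from h import *
shot('wrist','w1.png'); print(tool()[0], ctrl.read_state()['q'].round(3))
to([.4316,.2081,.15],down(19.3))"
```

```text
[0.43165226 0.20800625 0.14996261] [ 0.449  0.204 -0.274  1.093 -0.     1.681]
shift units [ 0.004 -0.001 -0.001] turn [-0.     0.     0.002] q [ 0.45  0.2  -0.27  1.09 -0.    1.68]
```

View pics/w1.png

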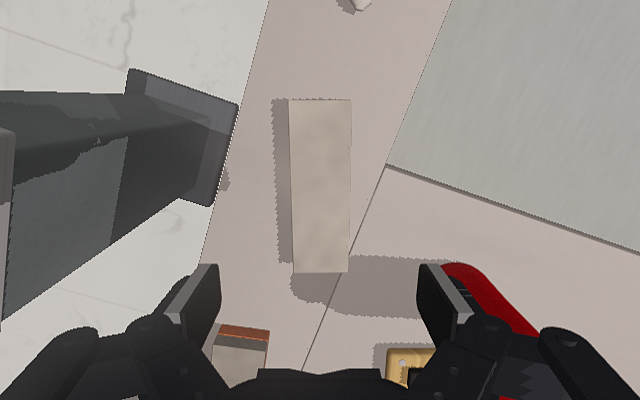

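```bash
python3 -c "
from h import *
d=shot('wrist')
P=unproj(d,[(289,99),(351,99),(349,272),(293,272)],.02)[:,:2]
print(P.round(4), P.mean(0), np.linalg.norm(np.roll(P,-1,0)-P,axis=1).round(4)); v=P[0]+P[1]-P[2]-P[3]; a=np.degrees(np.arctan2(v[1],v[0])); print(a)
to([*P.mean(0),.004],down(a-90))"
```

```text
[[0.3847 0.2709]
 [0.4298 0.2869]
 [0.4819 0.1469]
 [0.4342 0.13  ]] [0.43267708 0.20869321] [0.0479 0.1493 0.0506 0.1493]
109.89059280598734
shift units [0.009 0.041 4.865] turn [-0.     0.    -0.007] q [ 0.45  0.2  -0.27  1.09 -0.    1.68]
```

>>> {"method": "drive_tool", "body": {"rows": [1,0.01,0.04,0.9,0,0,-0.007,1,0,0,0.9,0,0,0,1,0,0,0.9,0,0,0,1,0,0,0.9,0,0,0,1,0,0,0.8,0,0,0,1,0,0,0.5,0,0,0,1,0,0,0,0,0,0,0.3,0,0,0,0,0,0]}}

```text
time: 3.9
tcp_pos: [0.4327, 0.2087, 0.0032]
tool_rot: [-0.0, 0.575, 0.818, -0.0]
force: [0.6, 0.7, 0.7]
width: 0.0733
gripper_force: 0.0
```

>>> {"method": "drive_tool", "body": {"rows": [0.3,0,0,0,0,0,0,0.3,0,0,0,0,0,0,0.2,0,0,0,0,0,0,0,0,0,0,0,0,0,0,0,0,0,0,0,0,0,0,0,0,0,0]}}

```text
validation failed for argument at $.ro...
```

>>> {"method": "drive_tool", "body": {"rows": [0,0,0,-0.3,0,0,0,0,0,0,-0.6,0,0,0,0,0,0,-0.9,0,0,0,0,0,0,-0.9,0,0,0,0,0,0,-0.5,0,0,0,0,0,0,0,0,0,0]}}

```text
time: 4.5
tcp_pos: [0.4345, 0.2096, 0.1026]
tool_rot: [0.002, 0.576, 0.818, 0.003]
force: [-0.5, -0.0, -0.1]
width: -0.0
gripper_force: 0.0
```

```bash
python3 -c "
from h import *
shot('wrist','w2.png'); 
to([.6378,-.0057,.13],down(19.2));print(tool()[0])"
```

```text
shift units [-9.036  3.994 -0.951] turn [ 0.004 -0.     0.009] q [ 0.45  0.25 -0.36  0.96 -0.    1.68]
[0.4337681  0.20923077 0.10107378]
```

View pics/w2.png

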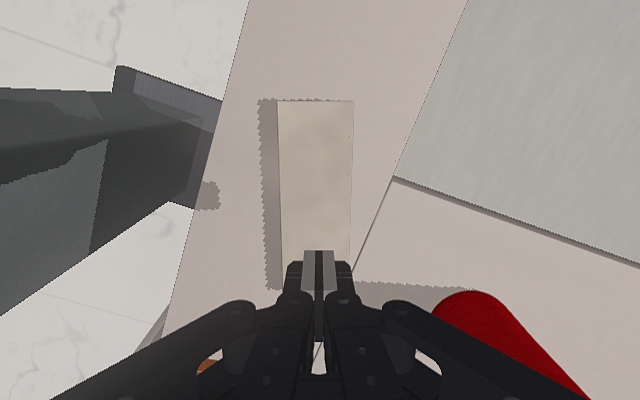

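>>> {"method": "drive_tool", "body": {"rows": [1,0,0,-0.8,0,0,0,1,0,0,-0.8,0,0,0,1,0,0,0,0,0,0,1,0,0,0,0,0,0,1,0,0,0,0,0,0]}}

```text
time: 5.05
tcp_pos: [0.432, 0.2084, 0.1459]
tool_rot: [-0.0, 0.576, 0.817, -0.001]
force: [-0.6, 0.3, -0.4]
width: 0.0721
gripper_force: 0.0
```

```bash
cat >> h.py <<'E'
def quad(img,lo,hi,roi):  # largest blob in HSV range -> min-area rect corners & area
    x0,y0,x1,y1=roi; m=cv2.inRange(cv2.cvtColor(img,cv2.COLOR_BGR2HSV)[y0:y1,x0:x1],np.array(lo),np.array(hi))
    m=cv2.morphologyEx(m,cv2.MORPH_OPEN,np.ones((3,3)))
    c=max(cv2.findContours(m,cv2.RETR_EXTERNAL,cv2.CHAIN_APPROX_NONE)[0],key=cv2.contourArea)
    return cv2.approxPolyDP(c,6,True)[:,0]+[x0,y0]
E
python3 -c "
from h import *
d=shot('wrist','w3.png'); h=cv2.cvtColor(d['color'],cv2.COLOR_BGR2HSV); print(h[180,320],h[180,380],h[180,283],tool()[0],ctrl.read_state()['width'])
cv2.imwrite('pics/w3c.png',cv2.resize(d['color'][60:320,220:420],None,fx=2.3,fy=2.3))
"
```

```text
[ 13  31 175] [ 11  34 106] [ 12  29 150] [0.43198759 0.20837411 0.14588046] 0.07890854135946965
```

View pics/w3c.png

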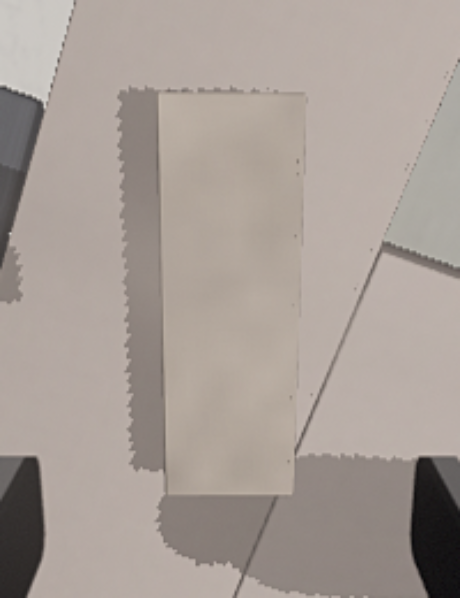

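```bash
python3 -c "
from h import *
d=shot('wrist')
P=unproj(d,[(289.1,100),(352.6,100.4),(347.4,274.8),(291.7,274.8)],.02)[:,:2]
print(P.round(4), P.mean(0), np.linalg.norm(np.roll(P,-1,0)-P,axis=1).round(4)); v=P[0]+P[1]-P[2]-P[3]; a=np.degrees(np.arctan2(v[1],v[0])); print(a)
to([*P.mean(0),.003],down(a-90)); print(tool()[0])"
```

```text
[[0.3852 0.2704]
 [0.4308 0.2865]
 [0.4808 0.1463]
 [0.434  0.1295]] [0.43269649 0.20815242] [0.0483 0.1488 0.0497 0.1492]
109.36520181438678
shift units [-0.014  0.026  4.764] turn [-0.002  0.     0.005] q [ 0.45  0.21 -0.28  1.09 -0.    1.68]
[0.43204906 0.20840169 0.14591669]
```

>>> {"method": "drive_tool", "body": {"rows": [1,-0.01,0.03,0.9,0,0,0.004,1,0,0,0.9,0,0,0,1,0,0,0.9,0,0,0,1,0,0,0.9,0,0,0,1,0,0,0.8,0,0,0,1,0,0,0.36,0,0,0,1,0,0,0,0,0,0,0.4,0,0,0,0,0,0]}}

```text
time: 5.95
tcp_pos: [0.4338, 0.2088, 0.0045]
tool_rot: [0.0, 0.578, 0.816, -0.0]
force: [0.3, 0.9, 0.3]
width: 0.0733
gripper_force: 0.0
```

>>> {"method": "drive_tool", "body": {"rows": [0.3,0,0,0,0,0,0,0.2,0,0,0,0,0,0,0.1,0,0,0,0,0,0,0,0,0,0,0,0,0]}}

```text
time: 6.35
tcp_pos: [0.434, 0.2089, 0.0055]
tool_rot: [0.0, 0.578, 0.816, 0.001]
force: [-2.3, -0.7, 7.0]
width: 0.0486
gripper_force: 61.9
```

>>> {"method": "drive_tool", "body": {"rows": [0,0,0,-0.3,0,0,0,0,0,0,-0.6,0,0,0,0,0,0,-0.9,0,0,0,0,0,0,-0.9,0,0,0,0,0,0,-0.9,0,0,0,0,0,0,0,0,0,0]}}

```text
time: 6.95
tcp_pos: [0.4355, 0.2096, 0.116]
tool_rot: [0.002, 0.578, 0.816, 0.003]
force: [0.9, 0.3, -4.0]
width: 0.0482
gripper_force: 64.2
```

```bash
python3 -c "
from h import *
s=ctrl.read_state(); print(s['width'],s['gripper_force'],s['force'])
to([.6378,-.0057,.13],down(19.2));print(tool()[0])"
```

```text
0.04816248306793626 64.20255929231644 [ 0.87753777  0.29333737 -3.99066752]
shift units [-9.011  3.974 -0.448] turn [ 0.006 -0.001  0.004] q [ 0.45  0.23 -0.33  1.   -0.    1.68]
[0.43554413 0.20962278 0.11598226]
```

>>> {"method": "drive_tool", "body": {"rows": [0,-0.5,-0.7,0,0,0,0,0,-0.95,-0.6,0,0,0,0,0,-0.95,0,0,0,0,0,0,-0.95,0,0,0,0,0,0,-0.95,0,0,0,0,0,0,-0.95,0,0,0,0,0,0,-0.95,0,0,0,0,0,0,-0.95,0,0,0,0,0]}}

```text
time: 7.75
tcp_pos: [0.4678, -0.0077, 0.1116]
tool_rot: [-0.0, 0.578, 0.816, -0.0]
force: [-0.4, 0.6, -4.7]
width: 0.0482
gripper_force: 64.3
```

>>> {"method": "drive_tool", "body": {"rows": [0,-0.95,0,0,0,0,0,0,-0.9,0,0,0,0,0,0,0,0,0,0,0,0,0,0,0,0,0,0,0]}}

```text
time: 8.15
tcp_pos: [0.486, -0.0592, 0.1114]
tool_rot: [-0.001, 0.578, 0.816, -0.0]
force: [-0.0, 0.7, -4.4]
width: 0.0483
gripper_force: 64.3
```

```bash
python3 -c "
from h import *
s=ctrl.read_state(); print(s['width'],s['gripper_force'],s['force'])
d=shot('top','t2.png'); cv2.imwrite('pics/t2c.png',cv2.resize(d['color'][110:290,200:400],None,fx=3.2,fy=3.2))
to([.6378,-.0057,.13],down(19.2));print(tool()[0])"
```

```text
0.04828094883527733 64.27613586187363 [-0.01841099  0.65998105 -4.35828319]
shift units [-0.017  5.364 -0.62 ] turn [-0.001 -0.001  0.003] q [-0.12  0.25 -0.32  1.    0.    1.11]
[ 0.48582467 -0.05865189  0.11158349]
```

View pics/t2c.png

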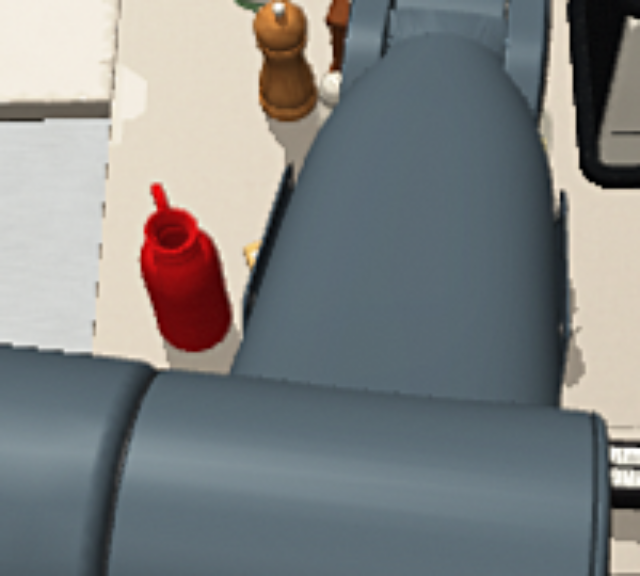

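>>> {"method": "drive_tool", "body": {"rows": [0,0,0.9,0,0,0,0,0,0,0.9,0,0,0,0,0,0,0.9,0,0,0,0,0,0,0.9,0,0,0,0,0,0,0.9,0,0,0,0,0,0,0.86,0,0,0,0,0,0,0,0.6,0,0,0,0,0,0,0.6,0,0,0]}}

```text
time: 9.0
tcp_pos: [0.6386, -0.0036, 0.0754]
tool_rot: [0.0, 0.577, 0.817, 0.0]
force: [0.5, -0.1, -4.9]
width: 0.0486
gripper_force: 64.4
```

>>> {"method": "drive_tool", "body": {"rows": [0,0,0,0.4,0,0,0,0,0,0,0,0,0,0,0,0,0,0,0,0,0]}}

```text
time: 9.3
tcp_pos: [0.6381, -0.005, 0.0644]
tool_rot: [-0.0, 0.578, 0.816, -0.0]
force: [-0.6, -1.0, -3.0]
width: 0.0483
gripper_force: 64.3
```

```bash
python3 -c "
from h import *
d=shot('wrist','w4.png'); cv2.imwrite('pics/w4c.png',cv2.resize(d['color'][0:400,130:530],None,fx=1.5,fy=1.5,interpolation=cv2.INTER_CUBIC))
to([.6378,-.0057,.0235],down(19.2));print(tool()[0])"
```

```text
shift units [-0.009 -0.029  1.381] turn [0.001 0.    0.004] q [-0.01  0.52 -0.02  1.03 -0.    1.22]
[ 0.63848615 -0.00514802  0.06493018]
```

View pics/w4c.png

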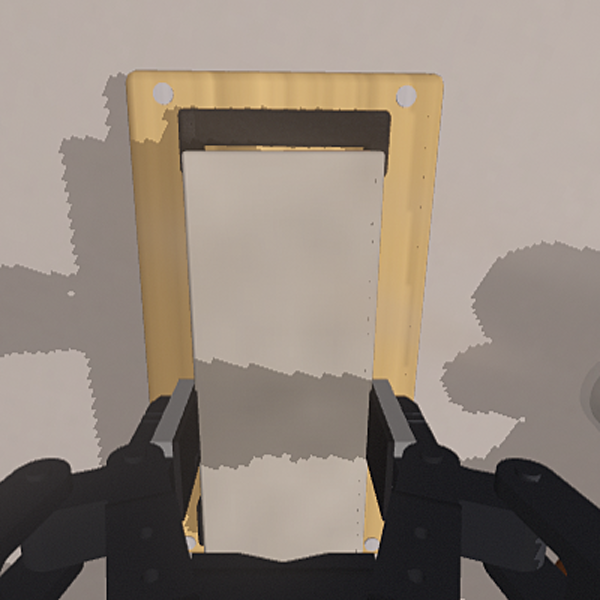

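```bash
python3 -c "
from h import *
d=shot('wrist'); p,r=tool()
def L(n,c,z):
    P=unproj(d,(np.array(c)+.5)/1.5-.5+[130,0],z); q=r.inv().apply(P-p)*1000; print(n,q[:,:2].round(1).tolist())
L('board',[(128,71),(442,73),(141,280),(424,280)],.018)
L('screws',[(163,93),(406,96),(190,543),(371,543)],.018)
L('bar',[(180,110),(390,111)],.027)
L('stone',[(183,151),(383,151),(193,330),(375,330)],.080)
L('stone',[(183,151),(383,151)],.078)
"
```

```text
board [[100.7, -54.0], [100.1, 53.8], [26.8, -55.6], [26.8, 53.8]]
screws [[93.7, -42.4], [92.8, 42.0], [-97.9, -43.4], [-97.9, 39.8]]
bar [[87.6, -35.1], [87.3, 35.0]]
stone [[74.7, -24.8], [74.7, 23.4], [28.8, -24.8], [28.8, 24.0]]
stone [[74.7, -25.2], [74.7, 23.8]]
```

>>> {"method": "drive_tool", "body": {"rows": [0,-0.05,0,0.5,0,0,0,0,0,0,0.45,0,0,0,0,0,0,0,0,0,0,0,0,0,0,0,0,0]}}

```text
time: 9.8
tcp_pos: [0.6385, -0.0069, 0.0357]
tool_rot: [-0.0, 0.578, 0.816, -0.0]
force: [0.1, 0.1, -3.7]
width: 0.0483
gripper_force: 64.3
```

```bash
python3 -c "
from h import *
d=shot('wrist','w5.png'); print(tool()[0],ctrl.read_state()['force']); cv2.imwrite('pics/w5c.png',cv2.resize(d['color'][0:400,130:530],None,fx=1.5,fy=1.5,interpolation=cv2.INTER_CUBIC))"
```

```text
[ 0.63893087 -0.00685523  0.0360509 ] [-0.3635811  -1.05042118 -3.61396719]
```

View pics/w5c.png

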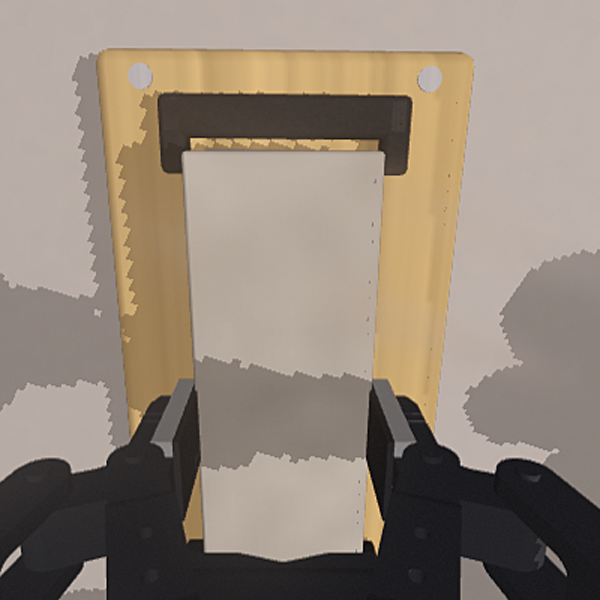

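```bash
python3 -c "
from h import *
d=shot('wrist'); p,r=tool()
def L(n,c,z):
    P=unproj(d,(np.array(c)+.5)/1.5-.5+[130,0],z); q=r.inv().apply(P-p)*1000; print(n,q[:,:2].round(1).tolist())
L('board',[(98,51),(472,53),(118,280),(447,280)],.018)
L('screws',[(140,75),(430,79)],.018)
L('bar out',[(161,94),(411,97),(162,172),(407,174)],.027)
L('bar in',[(190,138),(385,138)],.027)
L('stone',[(183,151),(383,151),(193,330),(375,330)],.051)
"
```

```text
board [[101.9, -54.0], [101.4, 53.7], [34.0, -54.8], [34.0, 53.0]]
screws [[95.6, -42.4], [94.5, 42.2]]
bar out [[89.6, -34.7], [88.8, 34.9], [68.6, -35.9], [68.1, 35.3]]
bar in [[78.0, -27.2], [78.0, 28.3]]
stone [[74.5, -24.9], [74.6, 23.4], [28.6, -24.9], [28.6, 24.0]]
```

>>> {"method": "drive_tool", "body": {"rows": [0,0,-0.01,0.1,0,0,0.01,0,0,0,0.12,0,0,0,0,0,0,0.1,0,0,0,0,0,0,0.06,0,0,0,0,0,0,0,0,0,0]}}

```text
time: 10.4
tcp_pos: [0.6383, -0.0069, 0.0239]
tool_rot: [-0.0, 0.582, 0.813, -0.0]
force: [-0.1, 0.4, -3.3]
width: 0.0484
gripper_force: 64.4
```

>>> {"method": "drive_tool", "body": {"rows": [0,0,0,0.05,0,0,0,0,0,0,0,0,0,0]}}

```text
time: 10.6
tcp_pos: [0.6385, -0.007, 0.0235]
tool_rot: [0.0, 0.582, 0.813, 0.0]
force: [-2.9, -0.1, 2.3]
width: 0.0482
gripper_force: 65.2
```

>>> {"method": "drive_tool", "body": {"rows": [0,0,0,0.04,0,0,0,0,0,0,0,0,0,0]}}

```text
time: 10.8
tcp_pos: [0.6385, -0.0069, 0.0235]
tool_rot: [0.001, 0.582, 0.813, 0.0]
force: [-5.9, 0.1, 14.3]
width: 0.0486
gripper_force: 66.4
```

>>> {"method": "drive_tool", "body": {"rows": [0.9,0,0,-0.05,0,0,0,0.9,0,0,0,0,0,0,0.9,0,0,0,0,0,0,0.9,0,0,-0.3,0,0,0,0.9,0,0,-0.7,0,0,0,0.9,0,0,-0.9,0,0,0,0.9,0,0,-0.9,0,0,0,0.9,0,0,0,0,0,0]}}

```text
time: 11.6
tcp_pos: [0.6408, -0.007, 0.1116]
tool_rot: [0.003, 0.582, 0.813, 0.002]
force: [0.7, 0.1, 0.0]
width: 0.077
gripper_force: 0.0
```

```bash
python3 -c "
from h import *
d=shot('wrist','w6.png'); p,r=tool(); print(p); a=d['color'][0:400,180:480]; b=shot('top','t6.png')['color'][150:290,370:460]
b=cv2.resize(b,None,fx=4,fy=4,interpolation=cv2.INTER_CUBIC); a=cv2.resize(a,None,fx=1.4,fy=1.4,interpolation=cv2.INTER_CUBIC)
h=560; o=np.zeros((h,a.shape[1]+b.shape[1],3),np.uint8); o[:a.shape[0],:a.shape[1]]=a; o[:b.shape[0],a.shape[1]:]=b; print(a.shape,b.shape); cv2.imwrite('pics/m6.png',o)"
```

```text
[ 0.63989527 -0.00694725  0.10945433]
(560, 420, 3) (560, 360, 3)
```

View pics/m6.png

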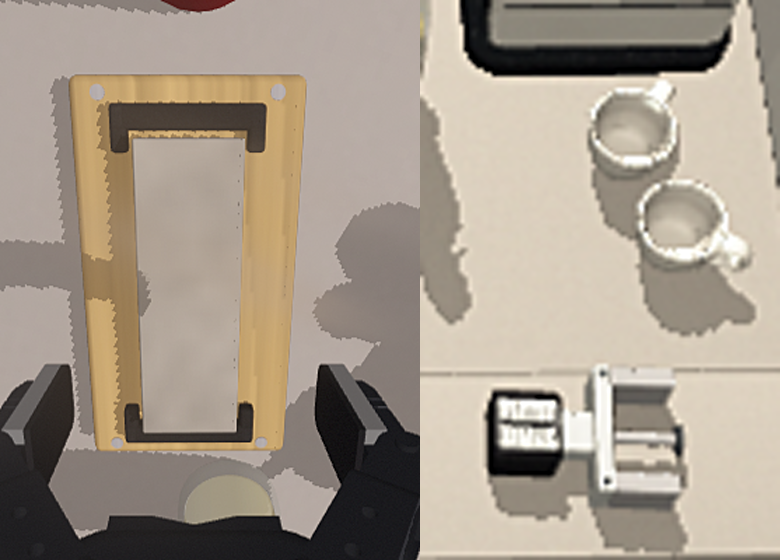

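```bash
python3 -c "
from h import *
d=shot('wrist'); p,r=tool()
def L(n,c,z,s=1.4,o=(180,0),d=d):
    P=unproj(d,(np.array(c)+.5)/s-.5+np.array(o),z); print(n,P[:,:2].round(4).tolist(),P.mean(0).round(4)[:2]); return P
P=L('stone',[(134,139),(243,138),(238,433),(142,433)],.038); v=P[0]+P[1]-P[2]-P[3]; print(np.degrees(np.arctan2(v[1],v[0])))
P=L('screws',[(97,91),(279,92),(117,443),(262,443)],.018); v=P[0]+P[1]-P[2]-P[3]; print(np.degrees(np.arctan2(v[1],v[0])))
t=shot('top')
g=lambda n,c,z: L(n,np.array(c)-[420,0],z,4,(370,150),t)
g('head',[(490,392),(560,392),(560,458),(490,458)],.04)
g('label',[(498,400),(557,400),(557,447),(498,447)],.04)
g('barscrew',[(603,373),(607,482)],.04)
g('bar',[(597,366),(612,366),(599,492),(612,492)],.04)
g('foot',[(680,437)],.02)
g('legs',[(672,369),(680,474)],.04)
for l in ['gauge','gauge_head']:
    print(l,[(x['bbox'],round(x['conf'],2)) for x in viewer.spot_in('top',l)[:2]])
"
```

```text
stone [[0.5899, 0.0554], [0.6341, 0.071], [0.6836, -0.0677], [0.6361, -0.0839]] [ 0.6359 -0.0063]
108.99155362892554
screws [[0.5656, 0.0692], [0.6445, 0.0958], [0.6265, -0.1088], [0.7056, -0.0819]] [ 0.6355 -0.0064]
108.92455040197115
head [[0.4514, -0.2049], [0.4508, -0.2527], [0.4036, -0.2485], [0.4042, -0.2014]] [ 0.4275 -0.2269]
label [[0.4456, -0.2099], [0.445, -0.2502], [0.4114, -0.2472], [0.4119, -0.2074]] [ 0.4285 -0.2287]
barscrew [[0.4642, -0.2835], [0.3864, -0.2784]] [ 0.4253 -0.281 ]
bar [[0.4694, -0.2799], [0.4693, -0.2902], [0.3795, -0.2724], [0.3794, -0.2811]] [ 0.4244 -0.2809]
foot [[0.4242, -0.336]] [ 0.4242 -0.336 ]
legs [[0.4665, -0.3312], [0.3913, -0.3279]] [ 0.4289 -0.3296]
gauge [([386.4, 240.0, 437.6, 281.0], 0.83)]
gauge_head [([385.4, 240.4, 435.2, 278.6], 0.95)]
```

>>> {"method": "drive_tool", "body": {"rows": [1,0,0,-1,0,0,0,1,0,0,-1,0,0,0,1,0,0,-1,0,0,0,1,0,0,-1,0,0,0,1,0,0,-1,0,0,0,1,0,0,-0.5,0,0,0,1,0,0,0,0,0,0]}}

```text
time: 12.6
tcp_pos: [0.6393, -0.0069, 0.2736]
tool_rot: [0.001, 0.582, 0.813, 0.001]
force: [0.7, -0.0, 0.1]
width: 0.0855
gripper_force: 0.0
```

```bash
python3 -c "
from h import *
to([.425,-.2,.22],down(177)); print(tool()[0])"
```

```text
shift units [-3.781 -8.843  1.768] turn [0.003 0.    0.381] q [-0.01  0.43  0.38  1.52 -0.    1.23]
[ 0.63927954 -0.00693475  0.27361204]
```

>>> {"method": "drive_tool", "body": {"rows": [1,-0.378,-0.884,0,0,0,0,1,-0.378,-0.884,0,0,0,0,1,-0.378,-0.884,0.2,0,0,0,1,-0.378,-0.884,0.2,0,0,0,1,-0.378,-0.884,0.2,0,0,0,1,-0.378,-0.884,0.3,0,0,0,1,-0.378,-0.884,0.3,0,0,0,1,-0.378,-0.884,0.3,0,0,0]}}

```text
time: 13.4
tcp_pos: [0.4652, -0.1617, 0.2249]
tool_rot: [-0.001, 0.582, 0.813, -0.0]
force: [0.0, -0.1, 0.6]
width: 0.085
gripper_force: 0.0
```

>>> {"method": "drive_tool", "body": {"rows": [1,-0.378,-0.884,0.2,0,0,0,1,-0.378,-0.884,0,0,0,0,1,0,0,0,0,0,-0.145,1,0,0,0,0,0,-0.145,1,0,0,0,0,0,-0.145,1,0,0,0,0,0,-0.145,1,0,0,0,0,0,-0.145,1,0,0,0,0,0,-0.145]}}

```text
time: 14.2
tcp_pos: [0.4233, -0.1996, 0.2193]
tool_rot: [-0.001, 0.182, 0.983, 0.0]
force: [-0.4, -0.6, 0.7]
width: 0.0859
gripper_force: 0.0
```

>>> {"method": "drive_tool", "body": {"rows": [1,0,0,0,0,0,-0.145,1,0,0,0,0,0,-0.145,1,0,0,0,0,0,-0.145,1,0,0,0,0,0,-0.145,1,0,0,0,0,0,-0.145,1,0,0,0,0,0,-0.145,1,0,0,0,0,0,-0.145,1,0,0,0,0,0,-0.145]}}

```text
time: 15.0
tcp_pos: [0.4233, -0.1995, 0.2193]
tool_rot: [-0.001, -0.387, 0.922, 0.001]
force: [0.4, 0.0, -1.0]
width: 0.085
gripper_force: 0.0
```

>>> {"method": "drive_tool", "body": {"rows": [1,0,0,0,0,0,-0.145,1,0,0,0,0,0,-0.145,1,0,0,0,0,0,-0.145,1,0,0,0,0,0,-0.145,1,0,0,0,0,0,-0.145,1,0,0,0,0,0,0]}}

```text
time: 15.6
tcp_pos: [0.4234, -0.1996, 0.2195]
tool_rot: [-0.001, -0.687, 0.726, 0.001]
force: [-0.4, 1.0, 0.0]
width: 0.0855
gripper_force: 0.0
```

```bash
python3 -c "
from h import *
to([.425,-.2,.22],down(177))
d=shot('wrist','w7.png'); g=cv2.cvtColor(d['color'],cv2.COLOR_BGR2GRAY)
for l in ['gauge','gauge_head','gauge_foot']:
    print(l,[(np.round(x['bbox']).tolist(),round(x['conf'],2)) for x in viewer.spot_in('wrist',l)[:2]])
h=np.array([[.427,-.227,.04],[.425,-.281,.04]]); print(proj(d,h).round(1))
u,v=proj(d,h[:1])[0].astype(int); print(u,v)
s=g[max(0,v-60):v+110:4, u-80:u+81:4]
for row in s: print(' '.join('%3d'%x for x in row))
"
```

```text
shift units [ 0.011 -0.054 -0.017] turn [ 0.002  0.001 -0.003] q [-0.44  0.15 -0.16  1.27 -0.   -1.96]
gauge [([263.0, 27.0, 359.0, 175.0], 0.64)]
gauge_head [([258.0, 29.0, 364.0, 171.0], 0.88), ([0.0, 207.0, 102.0, 320.0], 0.58)]
gauge_foot [([302.0, 28.0, 325.0, 131.0], 0.61)]
[[312.3 153.3]
 [310.9  93.8]]
312 153
174 173 174 175 173 174 175 185 211 111 138 204 205 204 204 204 204 203 204 203 202 202 202 202 201 200 201 200 200 199 103 103 151 135 132 128 130 173 172 165 204
174 173 173 174 174 173 176 189 213 211 212 210 210 210 209 208 208 207 205 205 205 204 204 203 204 203 202 202 201 202 206 203 141 177 175 174 173 172 173 164 204
172 173 174 173 173 172 175 195 183 182 182 182 182 181 181 180 166 208 205 204 204 204 202 205 136 136 135 136 134 133 176 176 175 173 172 174 173 173 172 164 204
173 173 174 174 174 173 175 179 181 181 181 181 181 180 180 180 165 207 206 206 204 203 202 206 136 137 137 138 137 135 175 175 175 173 173 173 173 173 172 162 204
173 174 174 174 173 172 173 130 182 182 180 180 181 180 181 179 161 209 207 206 205 205 203 207 136 137 137 138 137 134 176 
[... 5571 characters left out ...]
 131 176 174 176 175 174 173 173 174 210 204
174 174 174 174 174 175 173 174 174 174 176 185 183 183 182 182 181 182 180 180 180 182 186 145 135 117 133 134 134 134 135 140 175 175 175 175 174 172 173 210 204
174 175 174 174 174 173 175 175 175 174 175 188 183 183 181 182 182 181 188 190 137 103  83  76  75  79 139 134 133 132 133 148 175 174 174 174 174 173 174 210 205
174 175 175 174 174 175 174 174 173 174 176 194 182 182 181 184 108  79  77  79  80  80  79  89  88  85 111 134 133 134 134 134 176 175 174 175 175 174 174 210 204
174 175 174 173 174 176 174 174 174 174 175 177 183 183 181 194  81  79  93  88  83  82  85  86  82  73  72 132 132 132 132 134 177 176 174 174 174 174 173 210 205
```

```bash
python3 -c "
from h import *
d=shot('wrist'); g=cv2.cvtColor(d['color'],cv2.COLOR_BGR2GRAY)
m=np.zeros_like(g); m[115:185,275:350]=(g[115:185,275:350]<127)*255
c=max(cv2.findContours(m,cv2.RETR_EXTERNAL,cv2.CHAIN_APPROX_NONE)[0],key=cv2.contourArea)
q=cv2.approxPolyDP(cv2.convexHull(c),4,True)[:,0]; print(q.tolist())
P=unproj(d,q,.04); print(P[:,:2].round(4).tolist())
# bar/legs bright: find left/right edges of bar (dist from table 174)
for v in (96,98,100,102):
    r=g[v,230:400].astype(int); e=np.where(r>198)[0]+230
    print(v,e.min(),e.max(),unproj(d,[(e.min(),v),(e.max(),v)],.04)[:,:2].round(4).tolist())
for u in (268,276,284,335,345,350): 
    col=g[60:125,u].astype(int); print(u,col[::3].tolist())
"
```

```text
[[337, 124], [337, 172], [290, 173], [286, 127]]
[[0.4028, -0.2531], [0.4048, -0.2075], [0.4506, -0.2093], [0.4506, -0.2533]]
96 264 399 [[0.4682, -0.2821], [0.3452, -0.2746]]
98 264 399 [[0.4684, -0.2803], [0.3451, -0.2729]]
100 389 399 [[0.3543, -0.2717], [0.3451, -0.2711]]
102 297 399 [[0.4385, -0.275], [0.3451, -0.2694]]
268 [183, 183, 183, 184, 183, 183, 182, 182, 182, 164, 180, 110, 117, 197, 183, 182, 181, 182, 182, 182, 182, 181]
276 [116, 124, 129, 134, 139, 143, 146, 149, 154, 166, 205, 204, 203, 194, 182, 181, 181, 180, 180, 180, 182, 182]
284 [133, 133, 134, 133, 134, 134, 135, 135, 134, 170, 204, 203, 203, 191, 181, 180, 181, 181, 181, 180, 181, 179]
335 [176, 176, 176, 176, 176, 178, 128, 134, 134, 169, 200, 199, 199, 182, 137, 137, 137, 138, 137, 137, 137, 101]
345 [119, 120, 119, 119, 120, 120, 121, 122, 95, 173, 199, 199, 199, 178, 135, 137, 137, 138, 138, 138, 137, 137]
350 [185, 186, 185, 184, 185, 183, 184, 183, 179, 168, 201, 205, 200, 172, 181, 176, 177, 177, 135, 138, 139, 137]
```

```bash
cat >> h.py <<'E'
def frame(y,z):
    y=np.array(y,float);z=np.array(z,float);y/=np.linalg.norm(y);z-=y*(y@z);z/=np.linalg.norm(z)
    return R.from_matrix(np.c_[np.cross(y,z),y,z])
E
python3 -c "
from h import *
a=np.radians(177); t=np.radians(40); y=np.array([np.cos(a),np.sin(a),0]); l=np.array([-np.sin(a),np.cos(a),0])
z=np.array([*(l*np.sin(t))[:2],-np.cos(t)]); Rt=frame(y,z); G=np.array([.427,-.230,.026])
print(z); to(G+.0187*z-.09*z,Rt); print((G+.0187*z).round(4))"
```

```text
[-0.0336409  -0.64190669 -0.76604444]
shift units [-0.53  -0.153  4.667] turn [ 0.003  0.698 -0.007] q [-0.44  0.15 -0.16  1.27 -0.   -1.95]
[ 0.4264 -0.242   0.0117]
```

>>> {"method": "drive_tool", "body": {"rows": [1,-0.1,-0.03,0.9,0,0,0,1,-0.1,-0.03,0.9,0,0,0,1,-0.1,-0.03,0.9,0,0,0,1,-0.1,-0.03,0.9,0,0,0,1,-0.13,-0.03,0.9,0,0,0,1,0,0,0.16,0,0,0,1,0,0,0,0,0.14,0,1,0,0,0,0,0.14,0]}}

```text
time: 16.65
tcp_pos: [0.4303, -0.1859, 0.0826]
tool_rot: [-0.103, -0.678, 0.721, -0.099]
force: [0.6, -0.1, -0.3]
width: 0.0852
gripper_force: 0.0
```

>>> {"method": "drive_tool", "body": {"rows": [1,0,0,0,0,0.14,0,1,0,0,0,0,0.14,0,1,0,0,0,0,0.138,0,1,0,0,0,0,0,0,1,0,0,0,0,0,0]}}

```text
time: 17.15
tcp_pos: [0.4302, -0.1836, 0.0813]
tool_rot: [-0.248, -0.646, 0.683, -0.234]
force: [0.5, -0.5, -0.0]
width: 0.0854
gripper_force: 0.0
```

```bash
python3 -c "
from h import *
a=np.radians(177); t=np.radians(40); y=np.array([np.cos(a),np.sin(a),0]); l=np.array([-np.sin(a),np.cos(a),0])
z=np.array([*(l*np.sin(t))[:2],-np.cos(t)]); Rt=frame(y,z); G=np.array([.427,-.230,.026])
to(G+.0187*z,Rt); print(tool()[0])"
```

```text
shift units [0.013 0.017 3.032] turn [ 0.003  0.003 -0.003] q [ 0.03  0.31 -0.55  0.78 -0.69 -1.46]
[ 0.43020314 -0.18355846  0.08126867]
```

>>> {"method": "drive_tool", "body": {"rows": [1,0,0.01,0.8,0,0,0,1,0,0,0.8,0,0,0,1,0,0,0.8,0,0,0,1,0,0,0.6,0,0,0,1,0,0,0,0,0,0,0.4,0,0,0,0,0,0,0.4,0,0,0,0,0,0,0.2,0,0,0,0,0,0]}}

```text
time: 17.95
tcp_pos: [0.4268, -0.242, 0.0135]
tool_rot: [-0.248, -0.645, 0.683, -0.236]
force: [-1.3, -1.1, 3.1]
width: 0.0513
gripper_force: 62.2
```

>>> {"method": "drive_tool", "body": {"rows": [0,0,0,0,0,0,0,0,0,0,0,0,0,0,0,0,0,0,0,0,0]}}

```text
time: 18.25
tcp_pos: [0.4268, -0.242, 0.0135]
tool_rot: [-0.248, -0.645, 0.683, -0.236]
force: [-1.1, -0.7, 5.4]
width: 0.0513
gripper_force: 62.3
```

>>> {"method": "drive_tool", "body": {"rows": [0,0.13,0,-0.15,0,0,0,0,0.26,0,-0.31,0,0,0,0,0.52,0,-0.62,0,0,0,0,0.64,0,-0.77,0,0,0,0,0.64,0,-0.77,0,0,0,0,0.64,0,-0.77,0,0,0,0,0.64,0,-0.77,0,0,0,0,0,0,0,0,0,0]}}

```text
time: 19.05
tcp_pos: [0.4277, -0.2414, 0.1787]
tool_rot: [-0.247, -0.645, 0.684, -0.237]
force: [0.4, 0.2, -3.9]
width: 0.0516
gripper_force: 63.5
```

>>> {"method": "drive_tool", "body": {"rows": [0,0.32,0,-0.38,0,0,0,0,0,0,0,-0.0914,0,0.109,0,0,0,0,-0.0914,0,0.109,0,0,0,0,-0.0914,0,0.109,0,0,0,0,-0.0914,0,0.109,0,0,0,0,-0.0914,0,0.109,0,0,0,0,-0.0914,0,0.109,0,0,0,0,-0.0914,0,0.109]}}

```text
time: 19.85
tcp_pos: [0.4263, -0.2409, 0.1884]
tool_rot: [-0.331, -0.238, 0.909, -0.086]
force: [0.3, -1.4, -4.3]
width: 0.0511
gripper_force: 64.4
```

```bash
cat >> h.py <<'E'
def upright(gh):  # final tool rot: tool y at gh+90, pointing along gh, 40.x deg below horizontal
    a=np.radians(gh); t=np.radians(TILT); g=np.array([np.cos(a),np.sin(a),0])
    z=np.cos(t)*g+[0,0,-np.sin(t)]; return frame([-np.sin(a),np.cos(a),0],z), z
q0=R.from_quat([-0.645,.683,-.236,-.248]); TILT=90-np.degrees(np.arcsin(-q0.as_matrix()[2,2]))
E
python3 -c "
from h import *
s=ctrl.read_state(); print(tool()[0],s['width'],s['force'],s['gripper_force'],TILT, q0.as_matrix().round(3).tolist())
Rt,z=upright(30); G=np.array([.43,-.225,.15]); to(G+.0187*z,Rt)"
```

```text
[ 0.42627685 -0.24085729  0.1883834 ] 0.05113498301429923 [ 0.25286928 -1.42808892 -4.25506247] 64.367516040802 40.04557174179018 [[-0.045, -0.998, -0.034], [-0.764, 0.056, -0.642], [0.643, -0.002, -0.766]]
shift units [-1.728  0.404  0.744] turn [-0.    -1.571 -0.013] q [-0.24  0.58  0.18  1.72 -0.45 -0.62]
```

>>> {"method": "drive_tool", "body": {"rows": [0,0,0,0,0,-0.1428,0,0,0,0,0,0,-0.1428,0,0,0,0,0,0,-0.1428,0,0,0,0,0,0,-0.1428,0,0,0,0,0,0,-0.1428,0,0,0,0,0,0,-0.1428,0,0,0,0,0,0,-0.1428,0,0,0,0,0,0,-0.1428,0]}}

```text
time: 20.65
tcp_pos: [0.4256, -0.2411, 0.1899]
tool_rot: [0.216, -0.25, 0.942, 0.056]
force: [-0.3, 1.0, -5.1]
width: 0.0515
gripper_force: 64.3
```

>>> {"method": "drive_tool", "body": {"rows": [0,0,0,0,0,-0.1428,0,0,0,0,0,0,-0.1428,0,0,0,0,0,0,-0.1428,0,0,0,0,0,0,0,0,0,0,0,0,0,0,0]}}

```text
time: 21.15
tcp_pos: [0.4251, -0.2418, 0.1883]
tool_rot: [0.407, -0.231, 0.877, 0.109]
force: [-0.3, -0.4, -3.4]
width: 0.051
gripper_force: 64.4
```

```bash
python3 -c "
from h import *
s=ctrl.read_state(); print(tool()[0],s['width'],s['force'],s['gripper_force'])
Rt,z=upright(30); G=np.array([.43,-.225,.125]); to(G+.0187*z,Rt)
d=shot('scene','s8.png')
for l in ['gauge','gauge_head','gauge_foot']:
    print(l,[(np.round(x['bbox']).tolist(),round(x['conf'],2)) for x in viewer.spot_in('scene',l)[:2]])
p,r=tool(); g=p-.0187*r.as_matrix()[:,2]; print(proj(d,[g,g+[0,0,.024],g-[0,0,.102]]).round(0))
"
```

```text
[ 0.42513904 -0.24178885  0.18832458] 0.05095615096387004 [-0.29418602 -0.37569715 -3.3746428 ] 64.44746732711792
shift units [1.342 0.404 2.305] turn [-0.004 -0.003 -0.007] q [-1.02  0.17 -0.53  0.83  0.87 -1.51]
gauge [([349.0, 201.0, 396.0, 242.0], 0.67)]
gauge_head [([353.0, 202.0, 399.0, 241.0], 0.92), ([295.0, 192.0, 350.0, 205.0], 0.4)]
gauge_foot []
[[373. 198.]
 [374. 188.]
 [371. 238.]]
```

>>> {"method": "drive_tool", "body": {"rows": [0,0.335,0.1,0.575,-0.001,0,-0.002,0,0.335,0.1,0.575,-0.001,0,-0.002,0,0.335,0.1,0.575,-0.001,0,-0.002,0,0.335,0.1,0.575,-0.001,0,-0.001,0,0,0,0,0,0,0,0,0,0,0,0,0,0]}}

```text
time: 21.95
tcp_pos: [0.4439, -0.2175, 0.1152]
tool_rot: [0.408, -0.237, 0.875, 0.108]
force: [-0.1, 0.1, -3.2]
width: 0.0514
gripper_force: 64.6
```

```bash
python3 -c "
from h import *
s=ctrl.read_state(); print(tool()[0],s['force'])
Rt,z=upright(30); G=np.array([.43,-.225,.105]); to(G+.0187*z,Rt)"
```

```text
[ 0.44393837 -0.21752293  0.11517921] [-0.10258053  0.09900853 -3.17768723]
shift units [0.599 0.019 0.438] turn [0.    0.001 0.005] q [-0.95  0.24 -0.68  0.53  0.87 -1.42]
```

>>> {"method": "drive_tool", "body": {"rows": [0,0.153,0,0.128,0,0,0,0,0.153,0,0.128,0,0,0,0,0.128,0,0.107,0,0,0,0,0,0,0,0,0,0,0,0,0,0,0,0,0]}}

```text
time: 22.45
tcp_pos: [0.4434, -0.218, 0.0975]
tool_rot: [0.409, -0.236, 0.875, 0.109]
force: [-0.2, -0.4, -4.0]
width: 0.0511
gripper_force: 64.7
```

>>> {"method": "drive_tool", "body": {"rows": [0,0.051,0,0.043,0,0,0,0,0,0,0,0,0,0,0,0,0,0,0,0,0]}}

```text
time: 22.75
tcp_pos: [0.4435, -0.218, 0.0956]
tool_rot: [0.409, -0.236, 0.875, 0.108]
force: [-0.5, -0.4, -4.1]
width: 0.0515
gripper_force: 64.7
```

>>> {"method": "drive_tool", "body": {"rows": [0,0.051,0,0.043,0,0,0,0,0,0,0,0,0,0,0,0,0,0,0,0,0]}}

```text
time: 23.05
tcp_pos: [0.4436, -0.218, 0.0936]
tool_rot: [0.409, -0.236, 0.875, 0.108]
force: [1.5, 0.2, -2.7]
width: 0.0513
gripper_force: 64.7
```

>>> {"method": "drive_tool", "body": {"rows": [0,0.026,0,0.022,0,0,0,0,0,0,0,0,0,0,0,0,0,0,0,0,0]}}

```text
time: 23.35
tcp_pos: [0.4436, -0.218, 0.0926]
tool_rot: [0.409, -0.236, 0.875, 0.108]
force: [0.2, -0.4, -2.6]
width: 0.0511
gripper_force: 64.7
```

>>> {"method": "drive_tool", "body": {"rows": [0,0.026,0,0.022,0,0,0,0,0,0,0,0,0,0,0,0,0,0,0,0,0]}}

```text
time: 23.65
tcp_pos: [0.4435, -0.218, 0.0916]
tool_rot: [0.409, -0.236, 0.875, 0.108]
force: [0.6, -1.1, -2.6]
width: 0.051
gripper_force: 64.7
```

>>> {"method": "drive_tool", "body": {"rows": [0,0.026,0,0.022,0,0,0,0,0,0,0,0,0,0,0,0,0,0,0,0,0]}}

```text
time: 23.95
tcp_pos: [0.4435, -0.2179, 0.0905]
tool_rot: [0.409, -0.236, 0.875, 0.108]
force: [0.8, -0.3, -3.7]
width: 0.0509
gripper_force: 64.7
```

>>> {"method": "drive_tool", "body": {"rows": [0,0.026,0,0.022,0,0,0,0,0,0,0,0,0,0,0,0,0,0,0,0,0]}}

```text
time: 24.25
tcp_pos: [0.4436, -0.218, 0.0897]
tool_rot: [0.409, -0.236, 0.875, 0.108]
force: [-0.8, -0.9, 0.5]
width: 0.0514
gripper_force: 65.1
```

>>> {"method": "drive_tool", "body": {"rows": [0,0.01,0,0.008,0,0,0,0.6,0,0,0,0,0,0,0.8,0,0,0,0,0,0,1,0,0,0,0,0,0,1,0,0,0,0,0,0,1,0,0,-0.3,0,0,0,1,0,0,-0.8,0,0,0,1,0,0,-0.9,0,0,0]}}

```text
time: 25.05
tcp_pos: [0.4032, -0.2403, 0.1279]
tool_rot: [0.408, -0.236, 0.875, 0.109]
force: [0.3, -1.0, 0.4]
width: 0.0853
gripper_force: 0.0
```

>>> {"method": "drive_tool", "body": {"rows": [1,0,0,-0.9,0,0,0,1,0,0,-0.9,0,0,0,1,0,0,0,0,0,0]}}

```text
time: 25.35
tcp_pos: [0.3673, -0.2636, 0.1639]
tool_rot: [0.409, -0.235, 0.875, 0.107]
force: [1.2, 0.1, -0.2]
width: 0.086
gripper_force: 0.0
```

```bash
python3 -c "
from h import *
s=ctrl.read_state(); print(tool()[0],s['force'],s['q'].round(2))
e=[.4296,-.226,0]
for c in ['scene','wrist','top']:
    d=shot(c,c+'9.png'); print(c)
    for l in ['gauge','gauge_head','gauge_foot']:
        print(l,[(np.round(x['bbox']).tolist(),round(x['conf'],2)) for x in viewer.spot_in(c,l)[:2]])
    a=np.radians(30); g=np.array([np.cos(a),np.sin(a),0]);y=np.array([-np.sin(a),np.cos(a),0])
    pts=[np.array(e)+i*.02*g+j*.026*y+[0,0,.126] for i in(-1,1) for j in(-1,1)]+[np.array(e)+i*.02*g+j*.045*y for i in(-1,1) for j in(-1,1)]
    q=proj(d,pts); print('expected head top',q[:4].round(0).tolist(),'all',q.min(0).round(0),q.max(0).round(0))
to([.43,-.225,.25],down(30))
"
```

```text
[ 0.36734064 -0.26364085  0.16389956] [ 1.18337012  0.10421573 -0.21497583] [-1.17  0.22 -0.53  0.94  0.87 -1.75]
scene
gauge [([341.0, 232.0, 385.0, 271.0], 0.93)]
gauge_head [([345.0, 229.0, 387.0, 270.0], 0.64)]
gauge_foot []
expected head top [[378.0, 227.0], [354.0, 228.0], [376.0, 218.0], [353.0, 218.0]] all [344. 218.] [384. 274.]
wrist
gauge [([259.0, 89.0, 374.0, 250.0], 0.8), ([354.0, 219.0, 423.0, 246.0], 0.43)]
gauge_head [([259.0, 90.0, 377.0, 247.0], 0.66)]
gauge_foot [([305.0, 97.0, 331.0, 184.0], 0.97)]
expected head top [[278.0, 230.0], [358.0, 230.0], [284.0, 246.0], [352.0, 247.0]] all [262.  79.] [375. 247.]
top
gauge [([243.0, 167.0, 271.0, 218.0], 0.69)]
gauge_head []
gauge_foot []
expected head top [[413.0, 245.0], [396.0, 255.0], [404.0, 233.0], [387.0, 242.0]] all [376. 233.] [413. 274.]
shift units [-3.78e+00  1.00e-03 -4.30e-02] turn [-0.683  0.68  -1.458] q [-1.16  0.23 -0.54  0.94  0.87 -1.75]
```

```bash
python3 -c "
from h import *
to([.438,-.2213,.23],down(120))"
```

```text
shift units [-3.457 -0.024  0.609] turn [-0.002  0.873  0.003] q [-1.16  0.23 -0.54  0.94  0.87 -1.75]
```

>>> {"method": "drive_tool", "body": {"rows": [1,-0.8,0,-0.2,0,0,0,1,-0.9,0,0,0,0,0,1,-0.88,0,0.4,0,0,0,1,-0.88,0,0.4,0,0,0,1,0,0,0,0,0.145,0,1,0,0,0,0,0.145,0,1,0,0,0,0,0.145,0,1,0,0,0,0,0.145,0]}}

```text
time: 26.75
tcp_pos: [0.4374, -0.2214, 0.2317]
tool_rot: [0.139, -0.257, 0.956, 0.034]
force: [0.4, -1.2, -1.7]
width: 0.0855
gripper_force: 0.0
```

>>> {"method": "drive_tool", "body": {"rows": [1,0,0,0,0,0.145,0,1,0,0,0,0,0.148,0,1,0,0,0,0,0,0]}}

```text
time: 27.05
tcp_pos: [0.4398, -0.2197, 0.2301]
tool_rot: [-0.001, -0.262, 0.965, -0.002]
force: [1.6, -0.4, 0.2]
width: 0.0853
gripper_force: 0.0
```

```bash
python3 -c "
from h import *
to([.438,-.2213,.0833],down(120)); print(tool()[0])
d=shot('wrist','w10.png'); g=cv2.cvtColor(d['color'],cv2.COLOR_BGR2GRAY)
for l in ['gauge','gauge_head']:
    print(l,[(np.round(x['bbox']).tolist(),round(x['conf'],2)) for x in viewer.spot_in('wrist',l)[:2]])
a=np.radians(30); gx=np.array([np.cos(a),np.sin(a),0]);y=np.array([-np.sin(a),np.cos(a),0]);e=np.array([.438,-.2213,.126])
pts=[e+i*.02*gx+j*.026*y for i,j in((-1,-1),(-1,1),(1,1),(1,-1))]; q=proj(d,pts); print(q.round(0).tolist())
u0,v0=q.min(0).astype(int)-30; u1,v1=q.max(0).astype(int)+30
print(u0,v0)
for row in g[max(v0,0):v1:5,u0:u1:5]: print(' '.join('%3d'%x for x in row))
"
```

```text
shift units [ 0.061 -0.     4.893] turn [-0.003 -0.004  0.006] q [-0.46  0.18 -0.09  1.3  -0.   -0.99]
[ 0.43980105 -0.21968222  0.23008868]
gauge [([272.0, 152.0, 363.0, 223.0], 0.85), ([406.0, 201.0, 545.0, 289.0], 0.22)]
gauge_head [([270.0, 149.0, 369.0, 219.0], 0.83)]
[[284.0, 175.0], [354.0, 176.0], [352.0, 226.0], [286.0, 225.0]]
254 145
169 168 168 168 167 170 129 127 127 125 125 125 124 125 124 126 125 124 125 125 126 126 127 175 166 165
169 168 168 168 165 173 128 130 126 126 126 123 125 126 124 125 126 125 125 129 130 127 126 122 165 166
169 168 168 167 167 107 106 104 128 126 161 124 159 125 125 117 162 119 177  87  89  88 124 167 166 166
169 168 168 167 169 169 167 167 165 138 139 138 137 138 136 136 136 137 137 138 145 163 154 168 167 167
169 168 168 167 185 184 184 190  86 113 109  96 114  78  88  92 100  61 102 143 189 192 177 167 167 167
169 168 167 166 185 184 184  93  94 117 106  95 111  82  84  83 105 104  72 146 189 189 168 167 166 168
156 175 167 168 186 183 189  98  95  88  86  86  83  82  81  78  76  77  81  75 188 188 169 165 168 167
163 165 138 171 189 186  
[... 834 characters left out ...]
  64  70  69  70  71  73  72  78  79  80  82  84 139 168 169 168 168 167 167
165 166 165 165 165 165 164 166 166 165 163 163 164 165 165 163 164 164 154 177 170 170 170 169 169 168
166 166 165 166 166 165 165 165 165 165 165 164 165 164 164 164 166 164 164 165 131 174 169 171 170 170
165 165 164 165 165 164 165 165 164 166 166 166 166 165 164 165 164 164 164 165 165 166 119 171 171 171
164 165 165 165 165 166 164 165 166 171 140 123 165 165 165 165 164 166 165 166 165 165 166 169 136 172
165 165 166 166 165 166 165 166 124 127 126 127 167 165 165 166 166 166 166 166 165 165 166 165 165 164
166 165 165 166 165 165 166 170 127 126 127 127 166 166 165 166 165 164 165 166 165 167 167 166 167 166
```

>>> {"method": "drive_tool", "body": {"rows": [1,0.09,-0.02,0.7,0,0,0.003,1,0,0,0.9,0,0,0,1,0,0,0.9,0,0,0,1,0,0,0.9,0,0,0,1,0,0,0.9,0,0,0,1,0,0,0.55,0,0,0,1,0,0,0,0,0,0,1,0,0,0,0,0,0]}}

```text
time: 28.0
tcp_pos: [0.4348, -0.2238, 0.0854]
tool_rot: [0.001, -0.257, 0.966, -0.001]
force: [0.6, -0.8, -0.5]
width: 0.085
gripper_force: 0.0
```

>>> {"method": "drive_tool", "body": {"rows": [0.5,0,0,0,0,0,0,0.5,0,0,0,0,0,0,0.3,0,0,0,0,0,0,0,0,0,0,0,0,0,0,0,0,0,0,0,0]}}

```text
time: 28.5
tcp_pos: [0.436, -0.2235, 0.086]
tool_rot: [0.001, -0.258, 0.966, -0.002]
force: [-2.8, 0.5, 6.6]
width: 0.0517
gripper_force: 62.0
```

>>> {"method": "drive_tool", "body": {"rows": [0,0,0,-0.2,0,0,0,0,0,0,-0.4,0,0,0,0,0,0,-0.8,0,0,0,0,0,0,-0.9,0,0,0,0,0,0,-0.9,0,0,0,0,0,0,-0.6,0,0,0,0,0,0,0,0,0,0.147,0,0,0,0,0,0,0.147]}}

```text
time: 29.3
tcp_pos: [0.4355, -0.2229, 0.1998]
tool_rot: [0.001, -0.111, 0.994, -0.002]
force: [-0.0, -0.2, -3.7]
width: 0.0508
gripper_force: 64.1
```

>>> {"method": "drive_tool", "body": {"rows": [0,0,0,0,0,0,0.147,0,0,0,0,0,0,0.147,0,0,0,0,0,0,0.147,0,0,0,0,0,0,0.147,0,0,0,0,0,0,0.147,0,0,0,0,0,0,0.147,0,0,0,0,0,0,0.147,0,0,0,0,0,0,0.147]}}

```text
time: 30.1
tcp_pos: [0.4351, -0.2227, 0.199]
tool_rot: [0.001, 0.459, 0.888, -0.001]
force: [-0.4, 0.1, -4.5]
width: 0.0513
gripper_force: 64.1
```

>>> {"method": "drive_tool", "body": {"rows": [0,0,0,0,0,0,0.147,0,0,0,0,0,0,0.147,0,0,0,0,0,0,0]}}

```text
time: 30.4
tcp_pos: [0.4352, -0.2228, 0.199]
tool_rot: [0.001, 0.583, 0.813, -0.001]
force: [0.2, 0.4, -3.8]
width: 0.0516
gripper_force: 64.1
```

```bash
python3 -c "
from h import *
s=ctrl.read_state(); print(tool()[0],s['force'],s['width'],s['gripper_force'])
to([.6362,-.0064,.2],down(19))
d=shot('top','t11.png')
for c in ['new_stone','jug','oil_bottle','worn_stone']:
    print(c,[(np.round(x['bbox']).tolist(),round(x['conf'],2)) for x in viewer.spot_in('top',c)[:2]])
"
```

```text
[ 0.43518479 -0.22275632  0.19895408] [ 0.16428711  0.42996832 -3.82807979] 0.05155196526113394 64.05361533164978
shift units [ 4.68   8.661 -0.046] turn [ 0.     0.003 -0.005] q [-0.47  0.19 -0.16  1.22 -0.    0.77]
new_stone []
jug [([243.0, 167.0, 276.0, 219.0], 0.83)]
oil_bottle [([350.0, 122.0, 374.0, 178.0], 0.92)]
worn_stone [([289.0, 176.0, 340.0, 206.0], 0.85)]
```

>>> {"method": "drive_tool", "body": {"rows": [0,0.468,0.866,0,0,0,0,0,0.468,0.866,0,0,0,0,0,0.468,0.866,0,0,0,0,0,0.468,0.866,0,0,0,0,0,0.468,0.866,0,0,0,0,0,0.468,0.866,0,0,0,0,0,0.468,0.866,0,0,0,0,0,0.468,0.866,0,0,0,0]}}

```text
time: 31.45
tcp_pos: [0.5965, -0.0485, 0.1985]
tool_rot: [0.001, 0.581, 0.814, -0.001]
force: [-0.5, -0.8, -3.9]
width: 0.0514
gripper_force: 64.4
```

>>> {"method": "drive_tool", "body": {"rows": [0,0.468,0.866,0,0,0,-0.003,0,0.468,0.866,0,0,0,0,0,0,0,0,0,0,0,0,0,0,0,0,0,0]}}

```text
time: 31.85
tcp_pos: [0.6358, -0.0056, 0.1978]
tool_rot: [0.001, 0.58, 0.815, -0.001]
force: [0.1, -0.1, -3.5]
width: 0.0516
gripper_force: 65.3
```

```bash
python3 -c "
from h import *
print(tool()[0]); to([.6362,-.0064,.13],down(19))
d=shot('wrist','w12.png'); p,r=tool(); img=d['color']; h=cv2.cvtColor(img,cv2.COLOR_BGR2HSV)
# wood mask: edges of board per row
m=cv2.inRange(h,np.array([12,70,80]),np.array([30,255,255]))
ys,xs=np.where(m>0); print('wood',xs.min(),xs.max(),ys.min(),ys.max())
for v in range(ys.min(),ys.max(),12):
    x=np.where(m[v]>0)[0]
    if len(x)>3:
        P=r.inv().apply(unproj(d,[(x.min(),v),(x.max(),v)],.018)-p)*1000
        print(v,x.min(),x.max(),P[:,:2].round(1).tolist())
for l in ['worn_stone','gauge']: print(l,[(np.round(x['bbox']).tolist(),round(x['conf'],2)) for x in viewer.spot_in('wrist',l)[:1]])
"
```

```text
[ 0.63581898 -0.00563971  0.19784395]
shift units [-0.022  0.006  2.262] turn [-0.001  0.003  0.003] q [-0.01  0.44  0.2   1.33 -0.    1.23]
wood 122 639 69 374
69 263 360 [[100.8, -49.5], [101.0, 36.8]]
81 260 382 [[90.8, -52.7], [90.9, 57.0]]
93 261 381 [[80.5, -52.3], [80.7, 56.7]]
105 261 381 [[70.0, -52.9], [70.2, 57.3]]
117 262 380 [[59.4, -52.5], [59.6, 57.0]]
129 262 379 [[48.5, -53.0], [48.7, 56.6]]
141 263 536 [[37.3, -52.6], [37.8, 205.7]]
153 263 567 [[25.9, -53.1], [26.5, 237.6]]
165 264 620 [[14.3, -52.7], [15.0, 291.3]]
177 265 639 [[2.5, -52.3], [3.2, 313.1]]
189 275 639 [[-9.7, -42.9], [-8.9, 316.5]]
201 275 639 [[-22.1, -43.4], [-21.3, 320.1]]
213 523 639 [[-34.2, 206.7], [-34.0, 323.7]]
225 529 639 [[-47.2, 215.2], [-46.9, 327.4]]
237 543 635 [[-60.4, 232.1], [-60.2, 327.1]]
261 481 605 [[-88.0, 172.1], [-87.7, 303.2]]
273 463 620 [[-102.3, 155.0], [-101.9, 322.9]]
285 447 535 [[-116.9, 139.5], [-116.6, 234.8]]
297 457 555 [[-131.8, 152.2], [-131.5, 259.6]]
321 518 533 [[-162.6, 224.6], [-162.5, 241.5]]
369 317 345 [[-230.1, -1.3], [-230.0, 31.9]]
worn_stone [([294.0, 101.0, 351.0, 208.0], 0.69)]
gauge [([240.0, 188.0, 399.0, 364.0], 0.76)]
```

```bash
python3 -c "
from h import *
to([.6385,-.007,.13],down(19))"
```

```text
shift units [-0.035  0.1    2.285] turn [-0.     0.003  0.   ] q [-0.01  0.44  0.2   1.33 -0.    1.23]
```

>>> {"method": "drive_tool", "body": {"rows": [0,-0.03,0.08,0.4,0,0.002,0,0,0,0,0.6,0,0,0,0,0,0,0.6,0,0,0,0,0,0,0.4,0,0,0,0,0,0,0,0,0,0,0,0,0,0,0,0,0]}}

```text
time: 32.6
tcp_pos: [0.6385, -0.0065, 0.1387]
tool_rot: [0.0, 0.581, 0.814, -0.0]
force: [-0.5, 0.4, -3.7]
width: 0.0513
gripper_force: 65.3
```

```bash
python3 -c "
from h import *
to([.6385,-.007,.13],down(19))
d=shot('wrist'); p,r=tool(); img=d['color']; h=cv2.cvtColor(img,cv2.COLOR_BGR2HSV)
m=cv2.inRange(h,np.array([12,70,80]),np.array([30,255,255])); g=cv2.cvtColor(img,cv2.COLOR_BGR2GRAY)
for v in range(70,160,15):
    x=np.where(m[v,:450]>0)[0]
    if len(x)<4: continue
    P=r.inv().apply(unproj(d,[(x.min(),v),(x.max(),v)],.018)-p)*1000
    gaps=np.where(np.diff(x)>20)[0]; s=[(x[i],x[i+1]) for i in gaps]
    S=[(r.inv().apply(unproj(d,[(a,v),(b,v)],.038)-p)*1000)[:,:2].round(1).tolist() for a,b in s]
    print(v,P[:,:2].round(1).tolist(),S)
"
```

```text
shift units [-0.015 -0.004  0.289] turn [ 0.     0.001 -0.   ] q [-0.01  0.47  0.1   1.2  -0.    1.23]
70 [[95.2, -56.0], [95.3, 53.1]] []
85 [[84.9, -56.0], [85.0, 53.1]] [[[84.2, -35.4], [84.2, 32.7]]]
100 [[74.4, -55.9], [74.4, 53.0]] [[[74.4, -24.8], [74.4, -9.7]]]
115 [[63.5, -55.9], [63.6, 53.0]] [[[64.4, -25.8], [64.4, 24.5]]]
130 [[52.4, -55.8], [52.5, 52.9]] [[[54.1, -26.1], [54.2, 24.1]]]
145 [[41.0, -55.7], [41.0, 53.7]] [[[43.6, -26.5], [43.6, 24.4]]]
```

>>> {"method": "drive_tool", "body": {"rows": [0,-0.01,-0.02,0.2,0,0,0,0,0,0,0.25,0,0,0,0,0,0,0.25,0,0,0,0,0,0,0.2,0,0,0,0,0,0,0.1,0,0,0,0,0,0,0,0,0,0,0,0,0,0,0,0,0]}}

```text
time: 33.35
tcp_pos: [0.6378, -0.0068, 0.1085]
tool_rot: [0.0, 0.581, 0.814, -0.0]
force: [-0.8, -0.2, -2.2]
width: 0.0514
gripper_force: 65.6
```

>>> {"method": "drive_tool", "body": {"rows": [0,0,0,0.05,0,0,0,0,0,0,0.05,0,0,0,0,0,0,0,0,0,0]}}

```text
time: 33.65
tcp_pos: [0.638, -0.0068, 0.1054]
tool_rot: [0.0, 0.581, 0.814, -0.0]
force: [-1.1, 0.3, -2.5]
width: 0.0514
gripper_force: 65.7
```

>>> {"method": "drive_tool", "body": {"rows": [0,0,0,0.03,0,0,0,0,0,0,0,0,0,0,0,0,0,0,0,0,0]}}

```text
time: 33.95
tcp_pos: [0.638, -0.0068, 0.1046]
tool_rot: [0.0, 0.581, 0.814, -0.0]
force: [-0.8, -0.0, -2.2]
width: 0.0513
gripper_force: 65.7
```

>>> {"method": "drive_tool", "body": {"rows": [0,0,0,0.03,0,0,0,0,0,0,0,0,0,0,0,0,0,0,0,0,0]}}

```text
time: 34.25
tcp_pos: [0.6381, -0.0068, 0.1042]
tool_rot: [0.001, 0.581, 0.814, 0.0]
force: [-2.3, 0.2, 3.9]
width: 0.0512
gripper_force: 66.2
```

>>> {"method": "drive_tool", "body": {"rows": [0.5,0,0,0,0,0,0,0.8,0,0,0,0,0,0,1,0,0,0,0,0,0,1,0,0,0,0,0,0,1,0,0,-0.2,0,0,0,1,0,0,-0.6,0,0,0,1,0,0,-0.9,0,0,0,1,0,0,-0.9,0,0,0]}}

```text
time: 35.05
tcp_pos: [0.6378, -0.0067, 0.1827]
tool_rot: [0.0, 0.581, 0.814, -0.0]
force: [0.2, 0.4, 0.6]
width: 0.0852
gripper_force: 0.0
```

>>> {"method": "drive_tool", "body": {"rows": [1,0,0,-0.9,0,0,0,1,0,0,-0.9,0,0,0,1,0,0,-0.9,0,0,0,1,0,0,-0.9,0,0,0,1,0,-0.9,0,0,0,0,1,0,-0.9,0,0,0,0,1,0,-0.9,0,0,0,0,1,0,0,0,0,0,0]}}

```text
time: 35.85
tcp_pos: [0.5589, -0.0338, 0.2912]
tool_rot: [0.001, 0.581, 0.814, -0.0]
force: [-0.2, -0.3, 0.1]
width: 0.0855
gripper_force: 0.0
```

```bash
python3 -c "
from h import *
print(tool()[0],ctrl.read_state()['force'])
a=np.radians(-71); gx=np.array([np.cos(a),np.sin(a),0]);y=np.array([-np.sin(a),np.cos(a),0]); e=np.array([.638,-.0068,.018])
pts=[e+i*.02*gx+j*.026*y+[0,0,.108] for i in(-1,1) for j in(-1,1)]+[e+i*.02*gx+j*.045*y for i in(-1,1) for j in(-1,1)]
for c in ['scene','wrist','top']:
    d=shot(c,c+'13.png'); q=proj(d,pts); print(c,'expect gauge',q.min(0).round(0),q.max(0).round(0))
    for l in ['gauge','worn_stone','new_stone','jug','oil_bottle']:
        print(l,[(np.round(x['bbox']).tolist(),round(x['conf'],2)) for x in viewer.spot_in(c,l)[:2]])
"
```

```text
[ 0.55889054 -0.03375556  0.29115053] [-0.22091049 -0.28782936  0.13194054]
scene expect gauge [313. 162.] [332. 210.]
gauge [([314.0, 159.0, 336.0, 207.0], 0.9)]
worn_stone [([298.0, 189.0, 352.0, 205.0], 0.93)]
new_stone [([263.0, 227.0, 323.0, 258.0], 0.64)]
jug [([256.0, 142.0, 282.0, 206.0], 0.95)]
oil_bottle [([370.0, 126.0, 393.0, 211.0], 0.58)]
wrist expect gauge [347. 146.] [435. 204.]
gauge [([349.0, 150.0, 437.0, 211.0], 0.8)]
worn_stone [([365.0, 98.0, 414.0, 226.0], 0.55)]
new_stone [([182.0, 52.0, 240.0, 189.0], 0.83), ([365.0, 98.0, 415.0, 226.0], 0.67)]
jug [([363.0, 1.0, 462.0, 52.0], 0.94)]
oil_bottle [([371.0, 244.0, 439.0, 368.0], 0.91)]
top expect gauge [303. 164.] [326. 207.]
gauge []
worn_stone []
new_stone []
jug [([241.0, 166.0, 262.0, 211.0], 0.64)]
oil_bottle [([370.0, 143.0, 376.0, 166.0], 0.6)]
```

```bash
python3 -c "
from h import *
a=cv2.imread('pics/scene0.png').astype(int); b=cv2.imread('pics/scene13.png').astype(int)
for n,(x0,y0,x1,y1) in dict(bottle=(360,122,396,214),jug=(252,138,285,208),new=(258,222,328,262)).items():
    D=np.abs(a-b).max(2)[y0:y1,x0:x1]; print(n,(D>30).mean().round(3), np.where((D>30).any(0))[0][[0,-1]]+x0 if (D>30).any() else '')
d=np.abs(a-b).max(2)[130:210,372:392]; print((d>30).mean(0).round(2))
"
```

```text
bottle 0.0 
jug 0.0 
new 0.05 [308 325]
[0. 0. 0. 0. 0. 0. 0. 0. 0. 0. 0. 0. 0. 0. 0. 0. 0. 0. 0. 0.]
```

```bash
python3 -c "
from h import *
print(ctrl.hand_in())"
```

```text
the job is handed in; nothing more can be done
None
```

The worn stone lies flat in the holder and the height gauge, after being set down on the bare worktop to settle at zero, stands astride its middle ready to be read; the job was handed in at about 36 s with the bottle, jug and thicker stone in place (the only picture change at the thicker stone was a patch at its right end, which I took for the arm's shadow).

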